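Hang the tray bracket on the slotted upright

TASK

Hang the small yellow tray bracket on the slotted upright: hold it level, put both its hooks into the two slots, then press it down until it is fully home and the spring bar with the red ends has snapped back over the hooks. The height of the slots is only roughly known, so feel for the bottom and do not force it (no more than about 3 kg of push on the upright). Leave the bracket hanging by itself and the other tools where they are.

Things in the scene. Friction and masses are not known exactly. Their poses are not given: they have to be found in the camera images.
- upright: Fixed upright: bright face plate 90 mm wide (y), 5 mm thick, 178 mm high, two slots side by side near its top, on a blue channel and a dark base 125 x 120 x 10 mm (30 mm in front of the face to 95 mm behind). Origin on the work surface under the middle of the front face, which looks along its own -x; z up.
- slot_floor (a point): On the upright's front face, midway between the two slots at the nominal height of their floors, 95 mm up. Slots 11 mm wide, centred 18 mm either side (y), 62 mm high from the floor up, right through the plate. The plate with slots and spring bar is clamped by hand: it may really sit up to 10 mm higher or lower than given here.
- bracket: Loose yellow tray bracket, about 0.35 kg, standing on its tray. Origin on the underside, below the back face; z up, hooks along +x. Back plate 70 mm wide, 65 high, back face at x = 0; tray 70 mm wide (y), x = -84 to 0. Locked: origin at x = 0 to -1.5 mm, y = 0, z = 50 mm (plus or minus 10, as the plate sits) in the upright's frame, axes parallel.
- grip (a point): Middle of the bracket's black rubber grip block: 14 mm thick (y), 42 mm long (x), 50 mm high (z), its top 16 mm above this point; 35 mm before the back face, 104 mm above the underside. Grip it from above.
- hook_tips (a point): Midway between the bracket's hooks, 9.5 mm behind the back face, 32 mm above the underside. Hooks 6 mm wide at y = -18 and +18 mm; shank at z = 45 to 59 mm of the bracket, tongue down to z = 25, behind a gap of 6.5 mm (9 at its tapered tip), rear at x = 17 mm. They enter with the bracket's origin about 84 mm up (70 to 98 nominal), level and square, until the back face meets the plate.
- lock_bar (a joint): Travel (m) of the spring bar behind the slots, with red ends at the plate's sides: 0 = home (at the start, and again when locked). Pressing the bracket down takes 5 to 15 N: ramps on the hooks push the bar back 0.002 to 0.004, and it snaps over them only in the last 1.5 mm before the shanks meet the slot floors, a hard stop.
- cup: White enamel cup, 69 x 93 x 91 mm, bystander; origin under its middle.
- hammer: Ball hammer lying flat, 84 x 270 x 29 mm, bystander; origin under its middle.
- pliers: Locking pliers lying flat, 56 x 250 x 16 mm, bystander; origin under their middle.
- spanner: Spanner lying flat, 37 x 176 x 5 mm, bystander; origin under its middle.
- magnet: Orange magnetic angle lying flat, 65 x 65 x 15 mm, bystander; origin under its middle.
There are look-alikes about, which are no part of the job. Leave any white look-alike of the bracket alone.

How it is judged:
On the way, in this order (a step that is already met when the one before it is completed fails the run):
1. both hooks are through the slots, the bracket not yet pressed down (x of hook_tips in the frame of upright above 0.006 m and z of hook_tips in the frame of upright between 0.096 and 0.14 m and y of hook_tips in the frame of upright between -0.006 and 0.006 m), for 0.05 s.
2. the bracket is pressed down and its hooks push the spring bar back (value of joint lock_bar above 0.0015 m), for 0.02 s.
At the end, for the whole second after the job is handed in: The bracket hangs still by both hooks: within 5 mm of the upright's middle line, 5 mm before to 3 mm past its face, origin 37 to 63 mm up in the upright's frame, upright within 0.08 rad, square within 0.1 rad, spring bar home (below 1 mm) (x of bracket in the frame of upright between -0.005 and 0.003 m and y of bracket in the frame of upright between -0.005 and 0.005 m and z of bracket in the frame of upright between 0.037 and 0.063 m and angle between bracket's own z axis and vertical below 0.08 rad and angle between the x axis of bracket and the x axis of upright, either way round below 0.1 rad and value of joint lock_bar below 0.001 m and linear speed of bracket below 0.02 m/s); the robot touches nothing.
It fails at once if the upright is forced: more than 30 N between bracket and upright (contact force between bracket and upright above 30 N).
It fails at once if a bystanding tool is pushed away by more than 30 mm (distance of any of cup, hammer, pliers, spanner, magnet from where it was at the start of the episode above 0.03 m).
It also fails if it takes over 48 s, if anything falls off the work surface, if the arm or the gripper's body presses on something with over 40 N, if the wrist force passes 120 N, or if a joint passes its speed limit or range.

ROBOT

A 6-joint arm with a two-finger parallel gripper is mounted at the origin on a cart in front of the work surface, level with it; the furniture and walls round the work are solid. World frame = base frame: x ahead of the robot, y to its left, z up, the work surface at z = 0. Lengths are in m, angles in rad, forces in N, time in s.
With the tool pointing down it reaches from about 0.375 to 0.75 m from the base axis. Payload 9 kg.
Tool frame: the origin (TCP) lies at the very end of the fingers, on their centre line; the grasp point (between the pads) lies 19 mm behind it; z points along the fingers, y is the line along which they close (so a half turn about z gives the same grasp; the last joint's range is limited). The gripper opens to 85 mm and grips with 20 to 120 N. Pads are 22 mm wide; open, the fingers measure 114 mm over their backs; the gripper's body (76 mm by 85 mm) begins 54 mm behind the grasp point. The pads swing forward as they close: fully open they stand 13 mm farther back than shut.
Start: joints at [-1.326, 0.104, 0.097, 1.564, 0, 1.353], TCP at [0.268, -0.537, 0.231] pointing down, gripper open.
Joint ranges: [-2.99, 2.99], [-0.84, 1.86], [-1.1, 1.16], [-1.84, 2.11], [-1.51, 1.56], [-3.14, 3.14]. Speed limits (rad/s): [2.22, 2.22, 2.57, 3.14, 3.14, 3.14].

INTERFACE

Orientations are given as a unit quaternion [w, x, y, z].
In Python, from station import bot gives the robot as it stands. Calls block until the motion is done:
- bot.move_to(position, orientation): joint-space move of the TCP to a pose.
- bot.movel(position, rotation=None, rate=0.15, until_force=None): straight line of the TCP; rotation=None keeps the orientation; rate is the mean speed in m/s. With until_force (N) it stops when the force on the tool has changed by that much, and returns True; else False.
- bot.move_joints(angles): joint-space move.
- bot.move_gripper(opening, strength=None): opening from 0.0 (shut) to 1.0 (fully open); strength is the grip in N (None keeps the last); returns when the fingers have stopped.
- bot.hold(seconds).
- bot.inverse_kinematics(position, orientation): joint angles nearest the present ones, or None.
- bot.get_state(): the state.
- bot.grab_frame(name): name is "scene" or "top" or "wrist"; returns a dict with "image" (384x512x3 uint8, blue, green, red), "fov_y" (degrees; the focal length in pixels is half the picture's height over the tangent of half this angle, whatever the lens; pixels are square), "cx", "cy" (the principal point, pixels), "k1" (the pictures are not rectified: a ray, as slopes to the right and down, at radius r is drawn at 1 + k1 r^2 times it, then the intrinsics apply), "rvec" (rotation vector, rad) and "tvec" (3), from world to camera coordinates, as OpenCV has them. Camera axes: x right, y down, z forward; pixel columns grow to the right and rows downward; lengths in m; the calibration is good to about 2 mm. A picture is of the moment at which its call begins. There is no depth.
A pose or a line that the arm cannot do raises bot.Unreachable and nothing moves.
- bot.hand_in(): hands the job in; it is judged then, once.
Trained networks look in a picture, given as the dict that the camera call returned (one of the last four; its "shot" number tells which), for a name from the list of things; names that differ only in an ending like _2 or _b are one class to them, and where a whole thing is asked for, a point or a joint stands for the part that bears it (a point fixed in the world has none). Each returns a list of dicts, best first, with "score" (0 to 1); they miss things now and then, are a little off and sometimes report something else, mostly with a low value. They report only what shows in the picture. A call takes as long as a camera call. They do not tell look-alikes from the thing itself.
- bot.recognise(picture, thing): "extent" ([centre column, centre row, width, height] in pixels, round what is visible of it).
- bot.silhouettes(picture, thing): "mask" (384x512 bool, what is visible of it) and "extent" ([centre column, centre row, width, height] in pixels, round what is visible of it).
- bot.tip_of(picture, thing): "centre" ([row, column] in pixels: a listed point, or the origin of a listed thing).
The state is a dict: "clock": time; "joint_pos": joint angles; "joint_velocities": joint speeds; "tau": joint torques, N m; "tool_pos": TCP position; "orientation": TCP orientation; "ft_force": force on the tool from outside, world axes, zero at the start; "wrist_torque": the same for the moment, N m; "gripper_width": opening from 0.0 (shut) to 1.0 (fully open); "finger_force": force on a finger pad.
Only numpy, scipy, OpenCV 4.12 (cv2) and the standard library are available. Lean on these libraries where they do the work, as an engineer would, in place of code of your own. Each camera call takes 0.05 s, during which the arm holds its last target. There are 200 camera calls.

## Working session

There is one attempt and no reset: what is moved stays moved. The work goes in short steps, each a Python script; the robot and the scene stay as the last script left them, time stands still between calls to the robot, and variables do not carry over. Pictures are saved under pics/ and viewed, at most 10 in all, crops included, and the job is handed in when it is done.

```bash
mkdir -p pics; ls; cat > h.py <<'E'
import numpy as np, cv2
from station import bot
def cam(f):
    F=f["image"].shape[0]/2/np.tan(np.radians(f["fov_y"])/2)
    R=cv2.Rodrigues(np.array(f["rvec"],float))[0]; return F,R,np.array(f["tvec"],float).ravel()
def ray(f,u,v):
    F,R,t=cam(f); d=np.array([(u-f["cx"])/F,(v-f["cy"])/F]); s=d.copy()
    for _ in range(20): s=d/(1+f["k1"]*(s@s))
    return -R.T@t, R.T@np.array([s[0],s[1],1])
def on_z(f,u,v,z):
    o,d=ray(f,u,v); return o+d*(z-o[2])/d[2]
def proj(f,P):
    F,R,t=cam(f); p=np.atleast_2d(P)@R.T+t; s=p[:,:2]/p[:,2:]
    s=s*(1+f["k1"]*(s**2).sum(1,keepdims=True)); return s*F+[f["cx"],f["cy"]]
def tri(obs):
    A=np.zeros((3,3));b=np.zeros(3)
    for f,u,v in obs:
        o,d=ray(f,u,v); d=d/np.linalg.norm(d); M=np.eye(3)-np.outer(d,d); A+=M;b+=M@o
    return np.linalg.solve(A,b)
E
python3 - <<'E'
from h import *
s=bot.get_state();print(s['clock'],s['tool_pos'],s['orientation'])
ims=[]
fs={}
for n in("scene","top"):
    f=fs[n]=bot.grab_frame(n); cv2.imwrite(f"pics/{n}1.png",f["image"])
    print(n,(-cam(f)[1].T@cam(f)[2]).round(3),f["fov_y"],f["k1"])
    for t in("bracket","upright"):
        for r in bot.recognise(f,t)[:3]: print(t,round(r["score"],2),np.round(r["extent"],1))
    for t in("grip","hook_tips","bracket","upright","slot_floor"):
        for r in bot.tip_of(f,t)[:3]: print(' pt',t,round(r["score"],2),np.round(r["centre"],1))
print(bot.get_state()['clock'])
E
```

```text
pics
0.0 [ 0.26777273 -0.53653536  0.23050411] [-6.99688710e-04  9.73355085e-01  2.29301959e-01 -1.91308199e-05]
scene [-0.282  0.514  1.125] 43.711022323093005 -0.1273712330086607
bracket 0.96 [251.2 178.1  23.7  45. ]
bracket 0.29 [203.9 282.4  31.7  20.1]
 pt grip 0.89 [161.1 256.4]
 pt hook_tips 0.82 [175.5 245.9]
 pt bracket 0.6 [181.1 247.4]
 pt bracket 0.58 [224.5 216.5]
 pt upright 0.91 [225.9 215.5]
 pt slot_floor 0.65 [205.  216.5]
top [ 0.509 -0.006  0.985] 52.159290497388845 -0.1287430734924081
bracket 0.8 [288.  170.8  38.7  45.6]
bracket 0.61 [324.8 219.4  33.2  42.8]
upright 0.97 [213.8 191.   60.5  52.8]
 pt grip 0.97 [219.6 329.1]
 pt grip 0.69 [162.6 289.8]
 pt hook_tips 0.74 [201.7 325.9]
 pt hook_tips 0.66 [155.  279.5]
 pt hook_tips 0.39 [203.2 210.8]
 pt bracket 0.88 [203.6 322.6]
 pt bracket 0.85 [158.4 282.2]
 pt bracket 0.45 [264.8 163.6]
 pt upright 0.79 [203.7 212.5]
 pt slot_floor 0.96 [199.7 209.3]
 pt slot_floor 0.63 [203.8 211.4]
0.8
```

View pics/scene1.png

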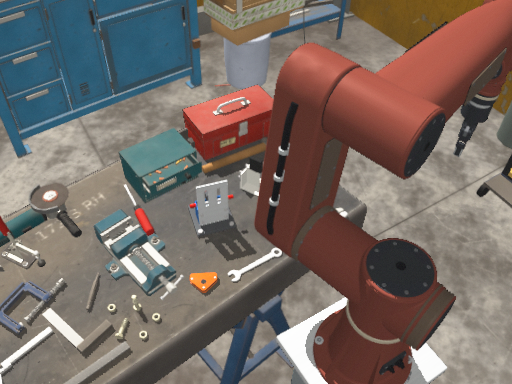

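View pics/top1.png

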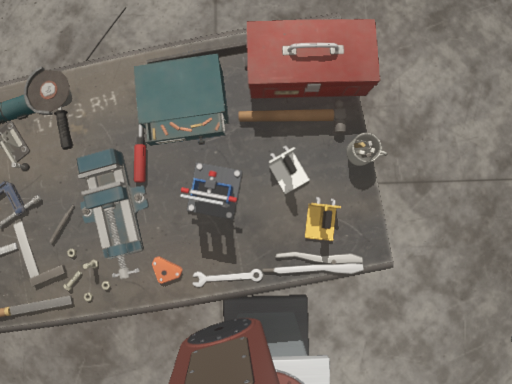

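The scene view shows the upright at (212,203), with the arm hiding the yellow bracket. The top view shows the yellow bracket at (325,220) with its hooks up-image (+x), the white look-alike at (288,171), and the upright at (212,190) turned about 10°.

```bash
cat >> h.py <<'E'
def reds(f,c,rad):
    h=cv2.cvtColor(f["image"],cv2.COLOR_BGR2HSV).astype(int)
    m=(((h[...,0]<6)|(h[...,0]>172))&(h[...,1]>150)&(h[...,2]>90)).astype(np.uint8)
    n,l,st,ce=cv2.connectedComponentsWithStats(m)
    return [(st[i,4],ce[i].round(1).tolist()) for i in range(1,n) if st[i,4]>2 and np.hypot(*(ce[i]-c))<rad]
def down(yaw):  # tool z down, tool y perpendicular to heading yaw (tool x along heading)
    from scipy.spatial.transform import Rotation as Ro
    q=(Ro.from_euler('z',yaw)*Ro.from_euler('x',np.pi)).as_quat(); return [q[3],q[0],q[1],q[2]]
E
python3 - <<'E'
from h import *
f=bot.grab_frame("top"); g=bot.grab_frame("scene")
print('grip',on_z(f,329.1,219.6,.104),'white',on_z(f,289.8,162.6,.104))
print('origin',on_z(f,322.6,203.6,0),'hooks',on_z(f,325.9,201.7,.032))
print('upr',on_z(f,212.5,203.7,0),tri([(f,212.5,203.7),(g,215.5,225.9)]),'slot',tri([(f,209.3,199.7),(g,216.5,205)]))
print(reds(f,(210,190),40),reds(g,(212,200),35))
h=cv2.cvtColor(f["image"],cv2.COLOR_BGR2HSV)
m=cv2.inRange(h,(18,120,80),(35,255,255)); m[:180]=0;m[250:]=0;m[:,:295]=0;m[:,350:]=0
print(cv2.minAreaRect(np.argwhere(m)[:,::-1].astype(np.int32)))
b=np.vstack([cv2.resize(f["image"][130:260,160:380],None,fx=3.4,fy=3.4,interpolation=2)]);cv2.imwrite("pics/c1.png",b)
E
```

```text
grip [ 0.49865548 -0.15154948  0.104     ] white [ 0.62987385 -0.06765606  0.104     ]
origin [ 0.53807263 -0.15391794  0.        ] hooks [ 0.54149724 -0.15733845  0.032     ]
upr [0.54588608 0.12294991 0.        ] [ 0.54528342  0.12239056 -0.00431176] slot [0.54988116 0.11593686 0.08365346]
[(np.int32(26), [212.1, 173.5]), (np.int32(27), [184.5, 189.9]), (np.int32(27), [232.1, 198.8])] [(np.int32(16), [230.1, 196.3]), (np.int32(21), [192.4, 205.2])]
((322.0875549316406, 221.77053833007812), (32.05006408691406, 35.5847053527832), 6.842773914337158)
```

View pics/c1.png

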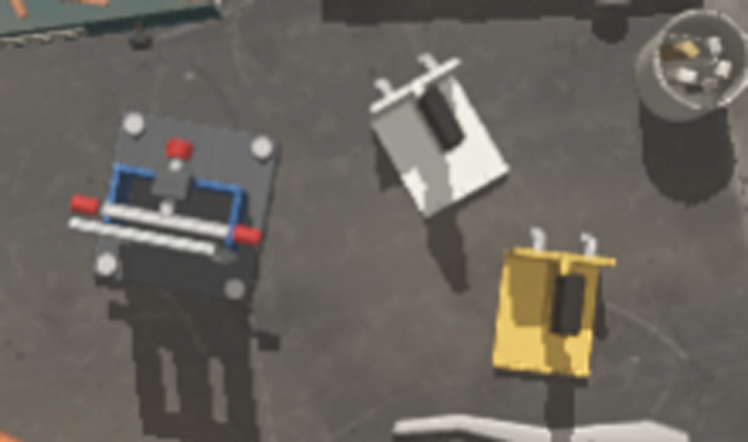

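The crop shows the upright's plate top edge at about yaw -0.17 and the yellow bracket at about -0.11, with its black grip intact. Next I'll take wrist views of both.

```bash
python3 - <<'E'
from h import *
bot.move_to([0.44,0.13,0.36],down(-.17)); f=bot.grab_frame("wrist"); cv2.imwrite("pics/w1.png",f["image"])
s=bot.get_state();print(s['clock'],s['tool_pos'],s['joint_pos'],(-cam(f)[1].T@cam(f)[2]).round(3),cam(f)[1][2].round(2))
for t in("upright","slot_floor"):
  for r in bot.tip_of(f,t)[:2]: print(t,r)
print(reds(f,(256,192),400))
bot.move_to([0.42,-0.145,0.30],down(-.11)); g=bot.grab_frame("wrist"); cv2.imwrite("pics/w2.png",g["image"])
for t in("grip","hook_tips","bracket"):
  for r in bot.tip_of(g,t)[:2]: print(t,r, on_z(g,*r["centre"][::-1],{"grip":.104,"hook_tips":.032,"bracket":0}[t]))
print(bot.get_state()['clock'],bot.get_state()['joint_pos'])
cv2.imwrite("pics/w12.png",cv2.resize(np.vstack([f["image"],g["image"]]),(400,600)))
import pickle;pickle.dump((f,g),open("w.pkl","wb"))
E
```

```text
4.5417 [0.44008405 0.12979456 0.3598809 ] [ 4.64191423e-04 -2.47124184e-01 -1.15013133e-04  1.81800063e+00
 -3.21110160e-05 -2.97044662e+00] [0.504 0.12  0.503] [-0.26  0.04 -0.96]
upright {'centre': [90.4, 244.9], 'score': 0.89}
upright {'centre': [85.2, 443.2], 'score': 0.22}
slot_floor {'centre': [88.4, 241.2], 'score': 0.89}
slot_floor {'centre': [152.3, 390.1], 'score': 0.74}
[(np.int32(1172), [123.6, 41.2]), (np.int32(115), [245.4, 34.2]), (np.int32(50), [203.2, 69.8]), (np.int32(68), [285.4, 74.8])]
grip {'centre': [103.2, 249.7], 'score': 0.85} [ 0.49989592 -0.14897268  0.104     ]
hook_tips {'centre': [75.5, 248.0], 'score': 0.88} [ 0.54036526 -0.15031457  0.032     ]
hook_tips {'centre': [173.3, 240.9], 'score': 0.32} [ 0.40229721 -0.1234932   0.032     ]
bracket {'centre': [0.0, 171.6], 'score': 0.81} [ 0.65684324 -0.05345925  0.        ]
bracket {'centre': [80.5, 249.2], 'score': 0.73} [ 0.53742362 -0.15125411  0.        ]
9.4417 [-6.28324606e-01 -3.39904532e-01 -1.88690395e-01  1.72196126e+00
 -5.84128885e-06  2.62313324e+00]
```

View pics/w12.png

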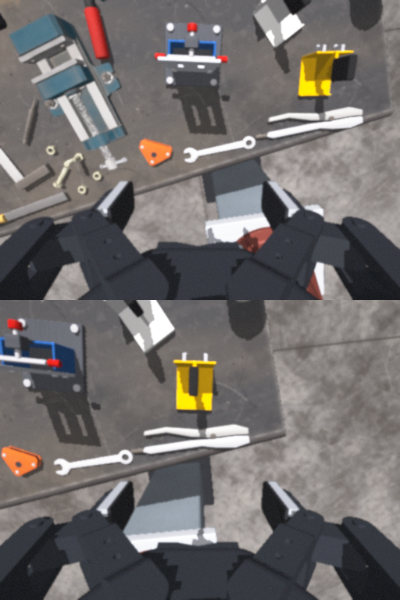

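The wrist camera sits on the tool's +x side and looks back. The upper view shows the upright at (195,60) and the lower one the bracket at (195,385). Flipping the tool by half a turn puts the camera on the robot side, facing the plate's front.

```bash
python3 - <<'E'
from h import *
import pickle
out=[]
for p,y in(([0.40,0.145,0.27],-.17),([0.44,0.10,0.34],-.17),([0.42,-0.145,0.28],-.11)):
    bot.move_to(p,down(y+np.pi)); bot.hold(.15); f=bot.grab_frame("wrist"); out.append(f)
    print(bot.get_state()['clock'],bot.get_state()['joint_pos'][5])
    for t in("slot_floor",) if y<-.15 else("grip","hook_tips"):
      for r in bot.tip_of(f,t)[:2]: print(t,r)
    print(reds(f,(256,192),400))
pickle.dump(out,open("v.pkl","wb"))
cv2.imwrite("pics/v1.png",np.hstack([out[0]["image"][:,56:456],out[1]["image"][:,56:456]]))
E
```

```text
11.7167 0.20853139146152175
slot_floor {'centre': [285.3, 255.9], 'score': 0.83}
[(np.int32(85), [214.4, 290.9]), (np.int32(74), [297.8, 293.9])]
12.425 0.10244324825966214
slot_floor {'centre': [232.7, 276.8], 'score': 0.56}
[(np.int32(450), [379.3, 240.7]), (np.int32(63), [243.0, 238.4]), (np.int32(35), [317.2, 241.3]), (np.int32(67), [276.9, 268.7]), (np.int32(87), [105.9, 371.4])]
13.6667 -0.5178945984060686
grip {'centre': [315.3, 321.4], 'score': 0.96}
grip {'centre': [234.3, 257.1], 'score': 0.86}
hook_tips {'centre': [242.1, 253.6], 'score': 0.79}
hook_tips {'centre': [299.2, 325.7], 'score': 0.62}
[(np.int32(108), [417.3, 250.3])]
```

View pics/v1.png

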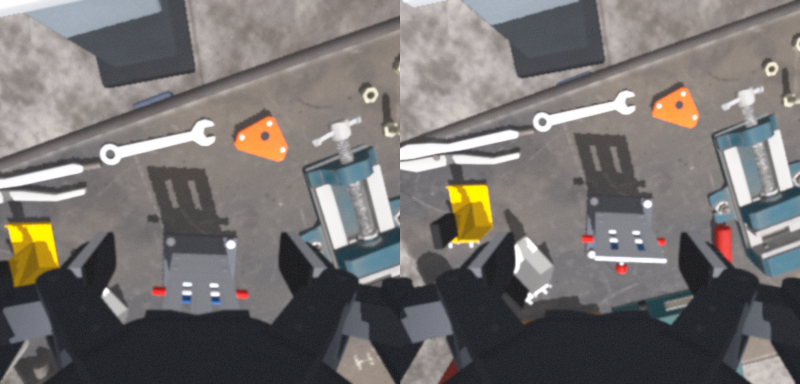

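```bash
python3 - <<'E'
from h import *
import pickle
f1,f2=pickle.load(open("w.pkl","rb")); v=pickle.load(open("v.pkl","rb"))
T=bot.grab_frame("top"); S=bot.grab_frame("scene")
sets={'L':[(f1,203.2,69.8),(v[0],297.8,293.9),(v[1],317.2,241.3),(T,184.5,189.9),(S,192.4,205.2)],
'R':[(f1,285.4,74.8),(v[0],214.4,290.9),(v[1],243,238.4),(T,232.1,198.8),(S,230.1,196.3)]}
P={}
for k,o in sets.items():
    P[k]=tri(o);print(k,P[k],[ (proj(a[0],P[k])[0]-a[1:]).round(1).tolist() for a in o])
    for i,j in((0,1),(0,2),(3,4)): print('  ',tri([o[i],o[j]]).round(4))
d=P['L']-P['R'];print('mid',(P['L']+P['R'])/2,'yaw',np.arctan2(-d[0],d[1]),np.linalg.norm(d))
print('slot',tri([(v[0],255.9,285.3),(v[1],276.8,232.7)]),tri([(v[0],255.9,285.3),(v[1],276.8,232.7),(T,209.3,199.7)]))
g=[(T,329.1,219.6),(f2,249.7,103.2),(v[2],321.4,315.3) if 0 else (v[2],257.1,234.3)]
print('grip',tri(g),tri(g[1:]),[(proj(a[0],tri(g))[0]-a[1:]).round(1).tolist() for a in g],[on_z(*a,.104).round(4).tolist() for a in g])
A=cv2.resize(v[1]["image"][170:300,205:355],None,fx=4,fy=4,interpolation=2)
B=cv2.resize(v[2]["image"][190:320,190:340],None,fx=3,fy=4,interpolation=2)[:520,:]
cv2.imwrite("pics/x1.png",np.hstack([A[:,:400],A[:,400:],B])[:, :800] if 0 else cv2.resize(np.hstack([v[1]["image"][170:300,215:345],v[2]["image"][190:320,190:320]]),None,fx=3,fy=3,interpolation=2))
E
```

```text
L [0.57643312 0.17746992 0.09028288] [[0.4, 1.2], [-0.3, 0.4], [-1.9, 0.3], [-0.9, -0.1], [-0.6, 0.1]]
   [0.5788 0.1782 0.0864]
   [0.5788 0.1798 0.0856]
   [0.5762 0.1756 0.0897]
R [0.55201385 0.06564593 0.09016774] [[-0.6, 0.1], [-0.3, 0.2], [-0.5, 0.2], [0.1, 0.2], [-0.2, 0.1]]
   [0.5522 0.0653 0.0894]
   [0.5519 0.0656 0.0901]
   [0.5521 0.0655 0.0905]
mid [0.56422349 0.12155792 0.09022531] yaw -0.21499724396637357 0.11445924125071492
slot [0.55358113 0.1216321  0.08720407] [0.55271872 0.12067855 0.08793822]
grip [ 0.49884407 -0.14878077  0.1049321 ] [ 0.50023768 -0.14757437  0.09924185] [[-1.2, -0.0], [-0.1, 0.9], [-2.1, 1.0]] [[0.4987, -0.1515, 0.104], [0.4999, -0.149, 0.104], [0.4982, -0.1461, 0.104]]
```

View pics/x1.png

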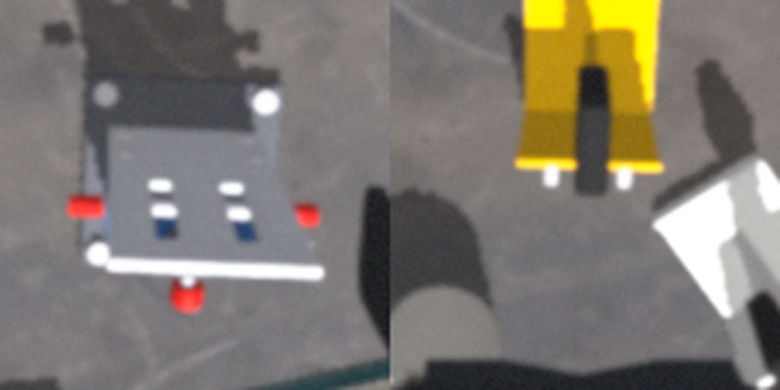

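The left crop is the plate from the front. Its top edge runs (105,263)–(323,272), with the slot floors at about (160,187) and (231,188). The right crop is the bracket, with its hooks at (551,177) and (624,178). I'll fit both poses from these features.

```bash
python3 - <<'E'
from h import *
import pickle
from scipy.optimize import least_squares
f1,f2=pickle.load(open("w.pkl","rb")); v=pickle.load(open("v.pkl","rb"))
T=bot.grab_frame("top")
c=lambda x,y:(215+x/3-.33,170+y/3-.33); b=lambda x,y:(190+(x-390)/3-.33,190+y/3-.33); t=lambda x,y:(160+x/3.4-.35,130+y/3.4-.35)
# local point, h-flag, image, px
U=[((0,.045,.178),1,v[1],c(323,268)),((0,-.045,.178),1,v[1],c(106,259)),
   ((.0025,.045,.178),1,T,t(70,223)),((.0025,-.045,.178),1,T,t(215,248)),
   ((-.03,-.06,.01),0,v[1],c(85,80)),((-.03,.06,.01),0,v[1],c(281,82)),
   ((.095,-.06,.01),0,T,t(280,141)),((.095,.06,.01),0,T,t(117,112))]
for s,p in((.018,c(231,188)),(-.018,c(160,187))): U.append(((0.002,s,.095),1,v[1],p))
# bar ends symmetric: local (xb,±yb,zb) free
Lb=[(f1,203.2,69.8),(v[0],297.8,293.9),(v[1],317.2,241.3),(T,184.5,189.9)]
Rb=[(f1,285.4,74.8),(v[0],214.4,290.9),(v[1],243,238.4),(T,232.1,198.8)]
def W(q,l,h): 
    C,S=np.cos(q[2]),np.sin(q[2]); return [q[0]+C*l[0]-S*l[1],q[1]+S*l[0]+C*l[1],l[2]+h]
def res(q,bar=True):
    r=[proj(f,W(q,l,q[3] if k else 0))[0]-p for l,k,f,p in U]
    if bar:
        for s,o in((1,Lb),(-1,Rb)):
            for a in o: r.append(proj(a[0],W(q,(q[4],s*q[5],q[6]),0))[0]-a[1:])
    return np.concatenate(r)
q0=[.55,.12,-.17,0,.01,.057,.09]
s=least_squares(res,q0,loss='soft_l1');print(s.x.round(4));print(res(s.x).reshape(-1,2).round(1).tolist())
s=least_squares(lambda q:res(q,False),q0[:4],loss='soft_l1');print(s.x.round(4))
Bk=[((0,-.018,.052),b(551,172)),((0,.018,.052),b(624,172)),((-.002,-.035,.065),b(516,163)),((-.002,.035,.065),b(663,166))]
Bt=[((-.002,.035,.065),t(507,249)),((-.002,-.035,.065),t(614,261)),((-.084,.035,.0),t(493,372)),((-.084,-.035,.0),t(588,379))]
def rb(q): return np.concatenate([proj(v[2],W(q,l,0))[0]-p for l,p in Bk]+[proj(T,W(q,l,0))[0]-p for l,p in Bt])
s=least_squares(rb,[.54,-.15,-.1],loss='soft_l1');print('bracket',s.x.round(4),rb(s.x).reshape(-1,2).round(1).tolist(),'grip',W(s.x,(-.035,0,.104),0))
E
```

```text
[ 0.547   0.1251 -0.2075 -0.0011  0.0178  0.0576  0.0894]
[[-0.1, -0.2], [0.2, 0.4], [-0.8, -0.0], [-1.1, 0.4], [0.3, -1.0], [1.3, 0.8], [-0.4, -1.1], [0.8, -0.8], [-0.2, -0.0], [0.2, -0.5], [0.3, 1.4], [-0.1, -0.1], [-1.8, -0.0], [-1.0, -0.1], [-0.3, -0.4], [-0.5, 0.2], [-0.7, 0.4], [0.4, -0.1]]
[ 5.467e-01  1.246e-01 -1.979e-01 -4.000e-04]
bracket [ 0.5347 -0.1509 -0.1237] [[0.5, -4.7], [0.3, -4.4], [0.1, 0.8], [-0.4, 0.5], [1.9, 0.7], [-0.1, -0.1], [-0.0, -1.9], [-0.2, -1.4]] grip [np.float64(0.4999515116856019), np.float64(-0.14659355135646812), 0.104]
```

```bash
python3 - <<'E'
from h import *
q=down(-.118+np.pi)
bot.move_gripper(.55)
bot.move_to([.4995,-.1475,.16],q)
print(bot.movel([.4995,-.1475,.085],rate=.08,until_force=15))
print(bot.get_state()['tool_pos'])
bot.move_gripper(0,100)
s=bot.get_state();print(s['clock'],s['gripper_width'],s['finger_force'],s['ft_force'])
bot.movel([.4995,-.1475,.29],rate=.15)
s=bot.get_state();print(s['clock'],s['gripper_width'],s['ft_force'],s['wrist_torque'])
f=bot.grab_frame("wrist");t=bot.grab_frame("top")
cv2.imwrite("pics/g1.png",np.hstack([f["image"][:,56:456],t["image"][:,106:506]]))
E
```

```text
False
[ 0.49987059 -0.14770641  0.08560183]
16.5083 0.15023689827282977 98.0470883846283 [-0.96905984  0.77691276  3.72203987]
18.025 0.14810946434934585 [-0.02738777 -0.04706146 -3.4147716 ] [-0.00670487  0.05548147 -0.00132238]
```

View pics/g1.png

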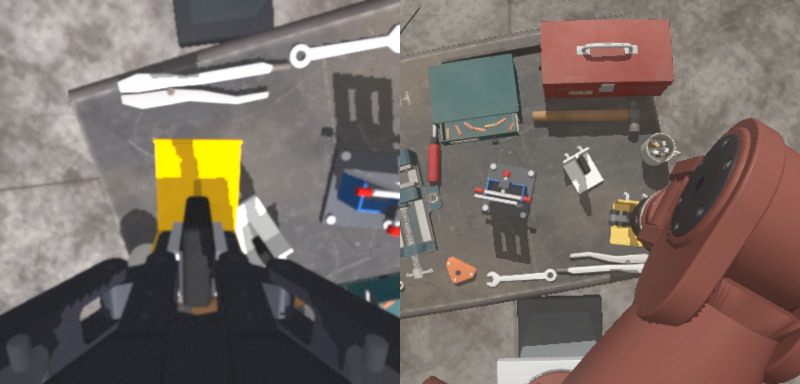

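The wrist view shows the bracket held square between the fingers, with the tray edge level at row 140 and nothing else disturbed. Now I'll insert the hooks.

```bash
cat >> h.py <<'E'
UX,UY,YAW=.547,.1250,-.202
def up(x,y,z):
    C,S=np.cos(YAW),np.sin(YAW); return [UX+C*x-S*y,UY+S*x+C*y,z]
def loc(p):
    C,S=np.cos(YAW),np.sin(YAW); d=np.array(p[:2])-[UX,UY]; return np.round([C*d[0]+S*d[1],-S*d[0]+C*d[1],p[2]],4)
def st(m=''):
    s=bot.get_state(); C,S=np.cos(YAW),np.sin(YAW);F=s['ft_force']
    print(m,round(s['clock'],2),'tcp local',loc(s['tool_pos']),'F local',np.round([C*F[0]+S*F[1],-S*F[0]+C*F[1],F[2]],1),'T',np.round(s['wrist_torque'],2))
E
python3 - <<'E'
from h import *
q=down(YAW+np.pi)
bot.move_to(up(-.10,0,.27),q); bot.movel(up(-.075,0,.169),rate=.12); st('standoff')
print(bot.movel(up(-.045,0,.169),rate=.03,until_force=5)); st('mid')
f=bot.grab_frame("top");g=bot.grab_frame("scene")
cv2.imwrite("pics/i1.png",np.hstack([cv2.resize(f["image"][140:240,160:260],(400,400),interpolation=2),cv2.resize(g["image"][150:250,160:260],(400,400),interpolation=2)]))
E
```

```text
standoff 20.28 tcp local [-0.0746  0.      0.1699] F local [-0.1  1.1 -3.5] T [ 0.03 -0.01 -0.01]
False
mid 21.43 tcp local [-0.0452  0.      0.169 ] F local [-0.2 -0.  -3.7] T [-0.    0.02 -0.01]
```

```bash
python3 - <<'E'
from h import *
print(bot.movel(up(-.02,0,.169),rate=.02,until_force=5)); st('contact')
f=bot.grab_frame("top");g=bot.grab_frame("scene")
cv2.imwrite("pics/i2.png",np.hstack([cv2.resize(f["image"][140:240,160:260],(400,400),interpolation=2),cv2.resize(g["image"][150:250,160:260],(400,400),interpolation=2)]))
E
```

```text
True
contact 22.23 tcp local [-3.440e-02 -1.000e-04  1.681e-01] F local [ 0.7 -0.1 -4.5] T [ 0.06 -0.03 -0.03]
```

View pics/i2.png

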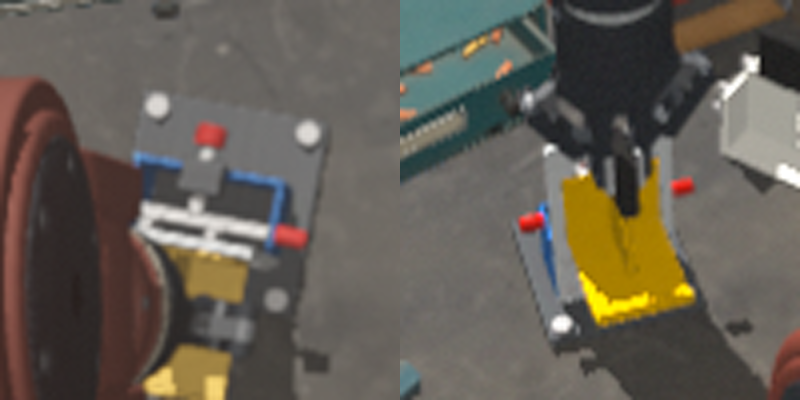

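The back face met the plate at local x = -34.4 mm, against the expected -35 mm. Both views show the bracket flat against the plate between the red ends. Now I'll press down gently.

```bash
python3 - <<'E'
from h import *
bot.movel(up(-.0352,0,.169),rate=.01); bot.hold(.1); st('backed')
print(bot.movel(up(-.0352,0,.152),rate=.02,until_force=10)); st('a')
print(bot.movel(up(-.0352,0,.120),rate=.012,until_force=17)); st('b')
f=bot.grab_frame("scene")
print(reds(f,(212,200),35))
cv2.imwrite("pics/p1.png",cv2.resize(f["image"][160:240,160:270],(770,560),interpolation=2))
E
```

```text
backed 22.71 tcp local [-0.0352  0.      0.169 ] F local [-0.3 -0.  -4.1] T [ 0.04 -0.02  0.01]
False
a 23.71 tcp local [-0.0351  0.      0.1521] F local [-0.2  0.3 -2.8] T [0.01 0.05 0.02]
True
b 25.25 tcp local [-0.0352 -0.      0.1339] F local [-1.4 -1.   5.1] T [-0.04  0.11 -0.07]
[(np.int32(17), [229.9, 196.2]), (np.int32(23), [192.4, 205.3])]
```

```bash
python3 - <<'E'
from h import *
print(bot.movel(up(-.0352,0,.125),rate=.006,until_force=11)); st('probe')
f=bot.grab_frame("scene"); print(reds(f,(212,200),35))
E
```

```text
True
probe 25.77 tcp local [-0.0351 -0.      0.1339] F local [-1.1 -0.9  5.5] T [-0.14  0.11  0.05]
[(np.int32(17), [229.9, 196.2]), (np.int32(22), [192.4, 205.2])]
```

It stops hard at the expected height and the bar ends are back at their home pixels. I'll release and retreat.

```bash
python3 - <<'E'
from h import *
bot.move_gripper(.55); st('open')
bot.movel(up(-.0352,0,.26),rate=.08); bot.move_to(up(-.13,-.12,.32),down(YAW+np.pi)); bot.hold(.3); st('clear')
f=bot.grab_frame("top");g=bot.grab_frame("scene")
print(reds(f,(210,190),40),reds(g,(212,200),35))
cv2.imwrite("pics/z1.png",np.hstack([cv2.resize(f["image"][140:240,160:260],(400,400),interpolation=2),cv2.resize(g["image"][150:250,160:260],(400,400),interpolation=2)]))
E
```

```text
open 26.24 tcp local [-3.630e-02 -1.000e-04  1.327e-01] F local [ 0.1 -1.4  0.2] T [-0.04  0.02 -0.01]
clear 28.98 tcp local [-0.1299 -0.1196  0.3194] F local [-0.3  0.4  0.1] T [-0.07  0.03  0.04]
[(np.int32(25), [212.1, 173.6]), (np.int32(27), [184.5, 189.9]), (np.int32(27), [232.3, 198.8])] [(np.int32(17), [229.9, 196.2]), (np.int32(22), [192.4, 205.2])]
```

View pics/z1.png

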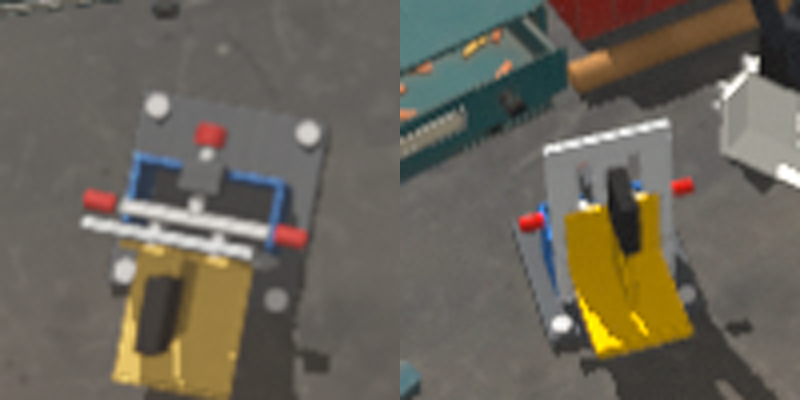

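The bracket hangs square and flush on the plate by itself. The red ends are at their start pixels, (184.5,189.9) and (232.3,198.8), so the bar is home.

```bash
python3 -c "
from station import bot
print(bot.hand_in())"
```

```text
the job is handed in; nothing more can be done
None
```

The yellow bracket hangs by itself on the upright, with both hooks in the slots, pressed to the hard stop and the spring bar back home; I pushed with about 17 N, touched no other tools, and handed the job in at about 29 s, but the hand-in gave no verdict.

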